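# Load the preheating tray under the water font

### The job

Get the tasting cups ready for preheating: swing the water spout clear to either side of the drip tray, take the steel milk jug off the tray and stand it upright wholly on the small square bar mat, then stand every plain white handleless cup from the drying mat upright on the tray's grille, and when all are loaded swing the spout back so that its outlet is over the mouth of one of the cups, and let go. The cups are eggshell-thin porcelain: hold them as lightly as you can, never squeezing one with more than 40 N a finger, and set each down softly, never letting one drop or pressing it down hard. Leave the other things on the counter where they are, and check at the end that everything still stands where it should.

Things in the scene. Friction and masses are not known exactly. Their poses are not given: they have to be found in the camera images.
- station: water font, fixed: steel drip tray, spans +-105 in its x and +-130 in its y; flat slotted grille, top 24 above the counter, inside a rim 4 wide that rises 4 above the grille. Origin: centre of the tray's underside, at counter height. Its +x points away from the robot, to the column (40 thick, about 230 tall) that stands behind the tray at 155 along +x
- spout_hinge (a point): point on the column's upright axis at the height of the spout's tube, 205 above the counter; the spout swings level about it
- spout (a joint): swing of the spout (rad): 0 points over the tray along the station's -x; growing values turn it anticlockwise seen from above (outlet to the station's -y); stops at +-1.7; beyond +-0.9 the outlet is clear of the tray. Moves lightly (1.5 N at the sleeve), stays where left. Level steel tube 16 thick, 205 above the counter, 190 long from the axis, then turned down to the outlet
- spout_sleeve (a point): middle of the black insulating grip sleeve on the spout's level tube: 22 thick, 60 long along the tube, 115 from the axis, 205 above the counter; free all round, can be pinched from above
- spout_outlet (a point): the spout's outlet: centre of the lower end of a nozzle 20 thick that points down, 190 from the axis, 137 above the counter (38 above the rims of cups standing on the grille)
- jug: small steel milk jug standing on the tray, round, 64 wide with straight sides up to 70, slightly narrower to its rim at 95; a bar handle on its own +y side reaches out to 67 from the centre, its pouring lip is on -y (reaches 43 out). About 280 g, not fragile. Origin: centre of the underside, z up
- bar_mat: black studded rubber bar mat, 160 square, 8 thick, fixed to the counter on one side of the tray (left or right): the place for the jug. Origin: centre of the underside
- drying_mat: black rubber drying mat with grey ribs, 210 (x) by 230 (y), 5 thick, fixed to the counter on the other side of the tray, where the cups stand at the start. Origin: centre of the underside
- cup0: plain white handleless porcelain tasting cup, straight-sided and round, 58 wide, 75 tall, wall 4, about 120 g, eggshell-thin. Origin: centre of the underside, z up. May be absent (None)
- cup1: plain white handleless porcelain tasting cup, straight-sided and round, 58 wide, 75 tall, wall 4, about 120 g, eggshell-thin. Origin: centre of the underside, z up. May be absent (None)
- cup2: plain white handleless porcelain tasting cup, straight-sided and round, 58 wide, 75 tall, wall 4, about 120 g, eggshell-thin. Origin: centre of the underside, z up. May be absent (None)
- cup3: plain white handleless porcelain tasting cup, straight-sided and round, 58 wide, 75 tall, wall 4, about 120 g, eggshell-thin. Origin: centre of the underside, z up. May be absent (None)
- cup4: plain white handleless porcelain tasting cup, straight-sided and round, 58 wide, 75 tall, wall 4, about 120 g, eggshell-thin. Origin: centre of the underside, z up. May be absent (None)
- dosing_cup: not part of the job, leave where it is: dark steel dosing cup, 58 wide, 48 tall, stands among the porcelain cups on the drying mat (lower and of steel: not one of them). Origin: centre of the underside
- mug: not part of the job, leave where it is: blue mug, 80 wide, 92 tall, its handle reaches about 70 out from the middle. Origin: centre of the underside
- tamper: not part of the job, leave where it is: coffee tamper standing on its 58 steel foot, 90 tall, wooden handle. Origin: centre of the underside
- syrup: not part of the job, leave where it is: amber syrup bottle, 68 wide, 210 tall. Origin: centre of the underside
- sugar_jar: not part of the job, leave where it is: glass sugar jar with steel lid, 84 wide, 120 tall. Origin: centre of the underside
- brush: not part of the job, leave where it is: counter brush lying flat, 180 long. Origin: under its middle
- bean_tin: not part of the job, leave where it is: grey coffee tin, 90 wide, 130 tall. Origin: centre of the underside
Mind the look-alikes: they are no part of the job. What is shaped like the bar_mat but turquoise is not meant.

How it is judged:
By the outcome, as a careful person would: the job done as asked, in the order asked, and still so for the second after the job is handed in, with the robot touching nothing.
Of cup0, cup1, cup2, cup3, cup4 only 3 to 5 are there at a start; the rules pass over those that are not, and their reading is None.
At some moment in a run one of cup0, cup1, cup2, cup3, cup4, jug may be knocked a few centimetres aside while the robot is not near it.
It also fails if it takes over 210 s, if anything falls off the work surface, if the arm or the gripper's body presses on something with over 40 N, if the wrist force passes 120 N, or if a joint passes its speed limit or range.

### The arm

A 6-joint arm with a two-finger parallel gripper is mounted at the origin on the work surface. World frame = base frame: x ahead of the robot, y to its left, z up, the work surface at z = 0. Lengths are in m, angles in rad, forces in N, time in s.
With the tool pointing down it reaches from about 0.225 to 0.875 m from the base axis. Payload 3.4 kg.
Tool frame: the origin (TCP) lies at the very end of the fingers, on their centre line; the grasp point (between the pads) lies 19 mm behind it; z points along the fingers, y is the direction in which the jaws open and shut (so a half turn about z gives the same grasp; the last joint's range is limited). The gripper opens to 85 mm and grips with 20 to 120 N. Pads are 22 mm wide; open, the fingers measure 114 mm over their backs; the gripper's body (76 mm by 85 mm) begins 54 mm behind the grasp point. The pads swing forward as they close: fully open they stand 13 mm farther back than shut.
Start: joints at [-1.411, 0.276, 1.505, -0, 1.361, -0.121], TCP at [0.159, -0.553, 0.231] pointing down, gripper open.
Joint ranges: [-2.89, 2.89], [-0.75, 2.08], [0.22, 2.7], [-1.18, 4.32], [0.11, 2.71], [-2.7, 2.7]. Speed limits (rad/s): [2.57, 2.57, 3.14, 3.14, 3.14, 3.14].

### API

Orientations are given as a unit quaternion [w, x, y, z].
In Python, from rig import telemetry, optics, order gives the robot as it stands.
- The arm moves only by the shell command python3 -m creep 'ROWS' [FORCE]. ROWS is a JSON object of lists of equal length, an entry for each row: "slide": the shift along the world's x, y, z normalised to -1 to 1, where 1 is 0.15 m, a list of three; "twist": the turn, a rotation vector about the world's x, y, z normalised to -1 to 1, where 1 is 360 degrees, a list of three; "fingers": the gripper's target within -1 to 1 (fully open at 1, half-way at 0, shut at -1). A call has 1 to 20 rows; each row is the pose to reach, as a shift and turn from the pose commanded when the call began, turning the shorter way round; what a row does not reach only later rows make up. A row lasts 1/10 s, in which the tool goes at most 50 mm and 8.59 degrees, less where a joint would pass 70% of its speed; a pose out of reach is approached as far as the arm can. A call with a number of a shift or a turn outside -1 to 1 is refused whole. A call with a gripper value outside its range is refused whole. The fingers move at their own pace and stop on an object; FORCE is the grip in N (left out, the last holds). Time passes only in rows, so rows that repeat a pose let the fingers close. It gives the time, the measured TCP pose, the force and the opening at its end, in the units of the state.
- telemetry.get_state(): the state, without advancing time (a new reading comes with each control period).
- optics.get_image(name): name is "scene" or "side" or "wrist"; returns a dict with "img" (480x640x3 uint8, blue, green, red), "depth" (480x640 float32, m along the optical axis (not along the pixel's ray), 0 where there is no reading), "fovy" (degrees; the focal length in pixels is half the picture's height over the tangent of half this angle, whatever the lens; pixels are square), "cx", "cy" (the principal point, pixels), "world_from_camera" (4x4, takes a point from camera to world coordinates). Camera axes: x right, y down, z forward; pixel columns grow to the right and rows downward; lengths in m; the calibration is good to about 2 mm. The wrist camera is an equidistant fisheye: a pixel r from the principal point sees the ray r / f radians off the axis. A picture is of the moment at which its call begins.
- order.sign_off(): hands the job in, once; it reports no verdict.
The state is a dict: "clock": time; "qpos": joint angles; "qd": joint speeds; "effort": joint torques, N m; "position": TCP position; "ee_rot": TCP orientation; "contact_force": force on the tool from outside, world axes, zero at the start; "moment": the same for the moment, N m; "width": finger opening in m.
Only numpy, scipy, OpenCV 4.12 (cv2) and the standard library are available. Lean on these libraries where they do the work, as an engineer would, in place of code of your own. Each camera call takes 0.05 s, during which the arm holds its last target.

## Working session

There is one attempt and no reset: what is moved stays moved. The work goes in short steps, Python scripts to look and compute and a shell command to move; the robot and the scene stay as the last step left them, time stands still between calls to the robot, and variables do not carry over. Pictures are saved under pics/ and viewed, and the job is handed in when it is done.

```bash
ls; mkdir -p pics; python3 - <<'E'
from rig import telemetry, optics
import cv2
print(telemetry.get_state())
for n in ("scene","side","wrist"):
    d=optics.get_image(n); cv2.imwrite(f"pics/{n}0.png",d["img"]); print(n,d["fovy"],d["cx"],d["cy"],d["world_from_camera"].round(3).tolist())
E
```

```text
pics
{'clock': 0.0, 'qpos': array([-1.41096892e+00,  2.76599347e-01,  1.50613301e+00, -7.52132535e-06,
        1.36071569e+00, -1.21023471e-01]), 'qd': array([-3.59740002e-05, -2.83461900e-04, -1.70857040e-03,  3.05557752e-05,
       -4.92131801e-04, -2.06383346e-03]), 'effort': array([ 1.84603428e-03, -4.16767430e+01, -2.45798564e+01,  1.11042605e-04,
        1.09550427e-02, -1.41862492e-05]), 'position': array([ 0.15926825, -0.55194613,  0.23043729]), 'ee_rot': array([-9.27451737e-04,  9.90156003e-01,  1.39965100e-01, -2.16745932e-05]), 'contact_force': array([-0.22207377,  0.39708227,  0.81809902]), 'moment': array([-0.01114795, -0.00418003,  0.04651291]), 'width': 0.08524270675069207}
scene 54.3850402620268 322.3424087436099 245.38409343848176 [[-0.652, 0.531, -0.542, 1.189], [0.758, 0.463, -0.459, 0.624], [0.008, -0.71, -0.704, 1.086], [0.0, 0.0, 0.0, 1.0]]
side 54.6252134286049 319.1936402677644 248.29721909576284 [[-0.886, -0.235, 0.399, 0.004], [-0.463, 0.47, -0.751, 0.889], [-0.01, -0.851, -0.526, 0.736], [0.0, 0.0, 0.0, 1.0]]
wrist 65.70646984690485 324.1974142044344 244.4273901897436 [[0.277, -0.927, -0.253, 0.223], [-0.961, -0.268, -0.072, -0.534], [-0.001, 0.263, -0.965, 0.373], [0.0, 0.0, 0.0, 1.0]]
```

View pics/scene0.png

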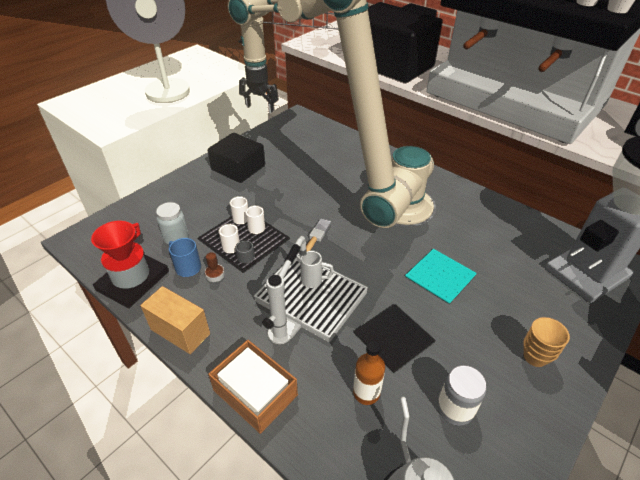

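View pics/side0.png

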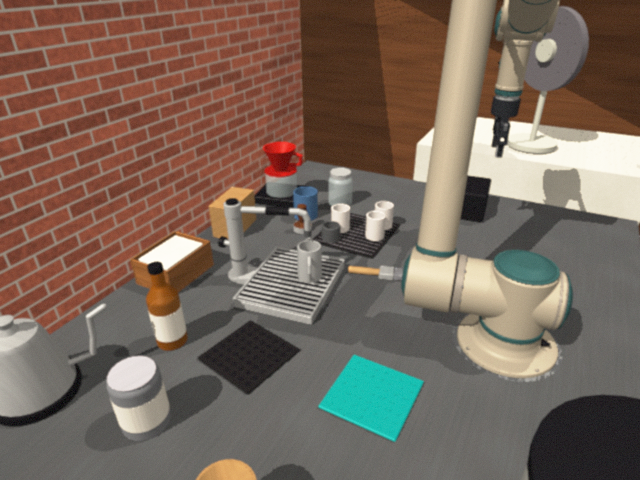

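View pics/wrist0.png

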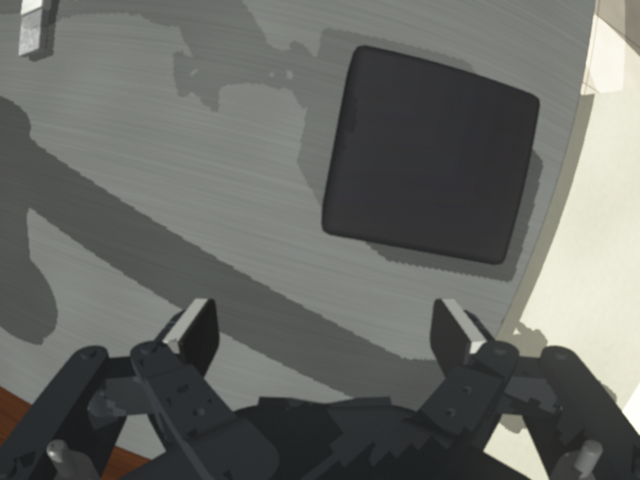

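The scene view shows three white cups at about (239,210), (255,220) and (229,240), with the dosing cup at (245,252). The jug is at (312,270) and the black bar mat at (395,337). I'll fuse both depth views into a top-down map.

```bash
cat > h.py <<'E'
import numpy as np, cv2
from rig import telemetry, optics
def cloud(n):
    d=optics.get_image(n); z=d["depth"]; H,W=z.shape
    f=H/2/np.tan(np.radians(d["fovy"])/2)
    u,v=np.meshgrid(np.arange(W),np.arange(H))
    x=(u-d["cx"])/f; y=(v-d["cy"])/f
    if n=="wrist":
        r=np.hypot(x,y)+1e-9; t=np.tan(r)/r; x=x*t; y=y*t
    P=np.stack([x*z,y*z,z],-1); T=d["world_from_camera"]
    P=P@T[:3,:3].T+T[:3,3]; m=(z>0)
    if n=="wrist": m&=np.hypot((u-d["cx"])/f,(v-d["cy"])/f)<1.2
    return P[m],d["img"][m],d
X0,X1,Y0,Y1,S=0.2,0.8,-0.45,0.45,800
def topdown(names,zmin=-.02,zmax=.3,X0=X0,X1=X1,Y0=Y0,Y1=Y1,S=S):
    h=int((X1-X0)*S);w=int((Y1-Y0)*S)
    img=np.zeros((h,w,3),np.uint8);hm=np.full((h,w),-1.)
    for n in names:
        P,C,_=cloud(n)
        m=(P[:,2]<zmax)&(P[:,2]>zmin)&(P[:,0]>X0)&(P[:,0]<X1)&(P[:,1]>Y0)&(P[:,1]<Y1);P=P[m];C=C[m]
        r=np.clip(((X1-P[:,0])*S).astype(int),0,h-1);c=np.clip(((Y1-P[:,1])*S).astype(int),0,w-1)
        o=np.argsort(P[:,2]);r,c,P,C=r[o],c[o],P[o],C[o]
        k=P[:,2]>hm[r,c]; img[r[k],c[k]]=C[k]; hm[r[k],c[k]]=P[k,2]
    return img,hm
E
python3 - <<'E'
from h import *
img,hm=topdown(["scene","side"])
np.save("hm.npy",hm)
for i in range(0,7): cv2.putText(img,f"{.2+.1*i:.1f}",(0,int((.6-.1*i)*800)),0,.4,(0,255,255),1)
for i in range(-4,5): cv2.putText(img,f"{.1*i:.1f}",(int((.45-.1*i)*800),10),0,.4,(0,255,255),1)
cv2.imwrite("pics/top0.png",img)
g=np.clip(hm*1000,0,250).astype(np.uint8); cv2.imwrite("pics/hm0.png",cv2.applyColorMap(g,cv2.COLORMAP_JET))
E
```

```text
(no output)
```

View pics/top0.png

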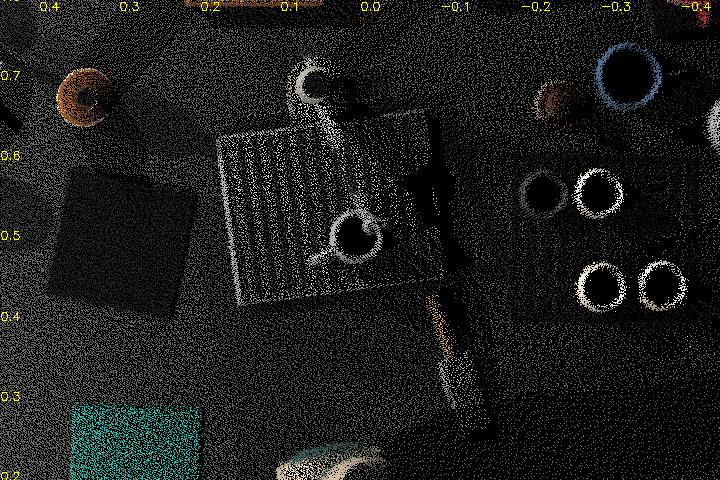

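View pics/hm0.png

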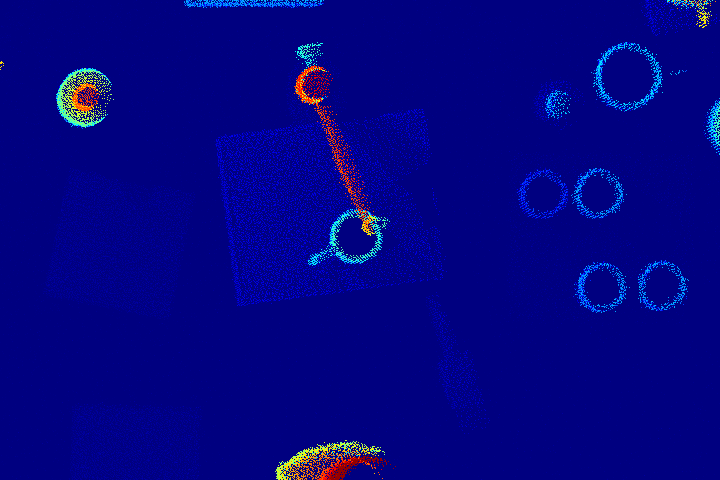

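```bash
cat >> h.py <<'E'
def circ(P,c,r,zlo,zhi,tol=.010):
    from scipy.optimize import least_squares
    c=np.array(c,float)
    for t in (.02,.012,tol):
        d=np.hypot(*(P[:,:2]-c).T); m=(abs(d-r)<t)&(P[:,2]>zlo)&(P[:,2]<zhi)
        Q=P[m,:2]
        s=least_squares(lambda p:np.hypot(*(Q-p).T)-r,c,loss='soft_l1',f_scale=.002); c=s.x
    return c,m.sum()
def both():
    return np.vstack([cloud("scene")[0],cloud("side")[0]])
E
python3 - <<'E'
from h import *
P=both(); np.save("P0.npy",P)
for n,c,r,h in [("A",(.55,-.30),.027,.08),("B",(.437,-.302),.027,.08),("C",(.437,-.378),.027,.08),("dos",(.555,-.23),.028,.048)]:
    print(n,*circ(P,c,r,h-.008,h+.01))
print("jug",circ(P,(.505,.005),.030,.108,.125))
print("col",circ(P,(.695,.055),.02,.05,.23))
# sample of z
m=(P[:,2]>.021)&(P[:,2]<.031)&(P[:,0]>.35)&(P[:,0]<.7)&(P[:,1]>-.12)&(P[:,1]<.22)
r=cv2.minAreaRect(P[m,:2].astype(np.float32)); print("tray",r)
m=(P[:,2]>.005)&(P[:,2]<.012)&(P[:,0]>.38)&(P[:,0]<.6)&(P[:,1]>.2)&(P[:,1]<.44)
print("mat",cv2.minAreaRect(P[m,:2].astype(np.float32)),P[m,2].mean())
for y in range(2): pass
# spout tube
m=(P[:,2]>.195)&(P[:,2]<.22)&(P[:,0]>.53)&(P[:,0]<.66)&(P[:,1]>-.1)&(P[:,1]<.1)
Q=P[m]; print("spout",cv2.fitLine(Q[:,:2].astype(np.float32),cv2.DIST_HUBER,0,.01,.01).ravel(),Q.min(0),Q.max(0))
m=(P[:,2]>.14)&(P[:,2]<.19)&(P[:,0]>.48)&(P[:,0]<.56)&(P[:,1]>-.03)&(P[:,1]<.05)
print("nozzle",P[m].mean(0))
E
```

```text
A [ 0.55824261 -0.29857962] 176
B [ 0.44076716 -0.30240668] 165
C [ 0.44282089 -0.37815033] 158
dos [ 0.5571392  -0.22912012] 256
jug (array([0.5044172 , 0.00375488]), np.int64(331))
col (array([0.69383159, 0.05611694]), np.int64(1794))
tray ((0.5187429189682007, 0.03396545350551605), (0.3661322593688965, 0.26726648211479187), 7.1181488037109375)
mat ((0.48762035369873047, 0.32092976570129395), (0.21385908126831055, 0.23312334716320038), 1.4774565696716309) 0.007122548641032775
spout [0.9287775  0.37063774 0.605815   0.02628656] [ 0.53003506 -0.01744453  0.19520636] [0.65992812 0.05425833 0.21866704]
nozzle [ 0.51707829 -0.00978426  0.16294971]
```

```bash
python3 -m creep '{"slide":[[0.7,1,0.4],[0.7,1,0.4],[0.7,1,0.4],[0.7,1,0.4],[0.7,1,0.4],[0.7,1,0.4]],"twist":[[0,0,0.112],[0,0,0.112],[0,0,0.112],[0,0,0.112],[0,0,0.112],[0,0,0.112]],"fingers":[-1,-1,-1,-1,-1,-1]}' 20
python3 -m creep '{"slide":[[0.75,1,0],[0.75,1,0],[0.75,1,0],[0.75,1,0],[0.75,1,0],[0.75,1,0]],"twist":[[0,0,0.112],[0,0,0.112],[0,0,0.112],[0,0,0.112],[0,0,0.112],[0,0,0.112]],"fingers":[-1,-1,-1,-1,-1,-1]}'
python3 -m creep '{"slide":[[0.75,0.75,0],[0.75,0.75,0],[0.75,0.75,0],[0.75,0.75,0]],"twist":[[0,0,0],[0,0,0],[0,0,0],[0,0,0]],"fingers":[-1,-1,-1,-1]}'
```

```text
clock: 0.95
position: [0.265, -0.4018, 0.2922]
ee_rot: [0.001, 0.881, 0.474, -0.0]
contact_force: [-0.6, -0.5, -0.6]
width: 0.0
clock: 1.55
position: [0.3771, -0.2523, 0.2909]
ee_rot: [-0.0, 0.665, 0.747, -0.0]
contact_force: [0.9, -0.7, -0.2]
width: -0.0
clock: 1.95
position: [0.4922, -0.1382, 0.2906]
ee_rot: [-0.0, 0.665, 0.747, 0.001]
contact_force: [-0.5, -0.4, 0.4]
width: -0.0003
```

```bash
python3 -m creep '{"slide":[[0.76,0.70,0],[0.76,0.70,0],[0.76,0.70,0],[0.76,0.70,0],[0.76,0.70,-0.7],[0.76,0.70,-0.7],[0.76,0.70,-0.7],[0.76,0.70,-0.7]],"twist":[[0,0,0],[0,0,0],[0,0,0],[0,0,0],[0,0,0],[0,0,0],[0,0,0],[0,0,0]],"fingers":[-1,-1,-1,-1,-1,-1,-1,-1]}'
python3 - <<'E'
from h import *
d=optics.get_image("side"); cv2.imwrite("pics/side1.png",d["img"])
d=optics.get_image("wrist"); cv2.imwrite("pics/wrist1.png",d["img"])
col=np.array([.694,.056])
for s in [.63,.3,0,-.3,-.6,-.9,-1.1,-1.28]:
    f=np.pi+.119+s; print(s,(col+.115*np.array([np.cos(f),np.sin(f)])).round(4), ((col+.115*np.array([np.cos(f),np.sin(f)])-[.604,-.035])/.15).round(3))
E
```

```text
clock: 2.75
position: [0.6024, -0.0366, 0.1855]
ee_rot: [-0.001, 0.666, 0.746, -0.001]
contact_force: [0.4, 0.1, -0.4]
width: -0.0001
0.63 [ 0.6098 -0.0223] [0.039 0.085]
0.3 [0.5889 0.0092] [-0.1    0.295]
0 [0.5798 0.0423] [-0.161  0.516]
-0.3 [0.5809 0.0767] [-0.154  0.745]
-0.6 [0.592  0.1092] [-0.08   0.961]
-0.9 [0.6123 0.137 ] [0.056 1.146]
-1.1 [0.63   0.1516] [0.174 1.244]
-1.28 [0.6482 0.1615] [0.295 1.31 ]
```

View pics/side1.png

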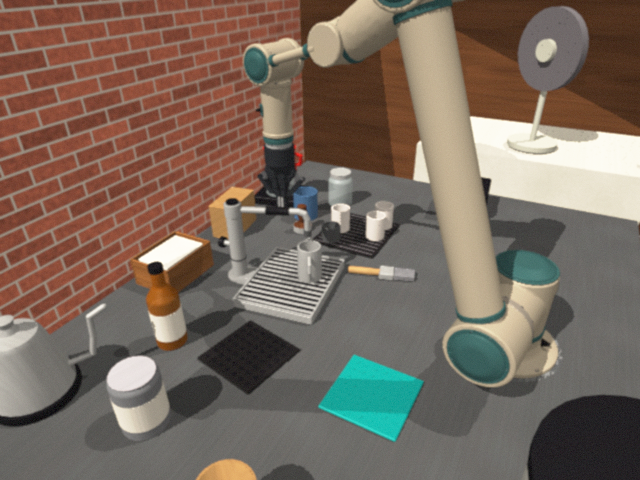

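View pics/wrist1.png

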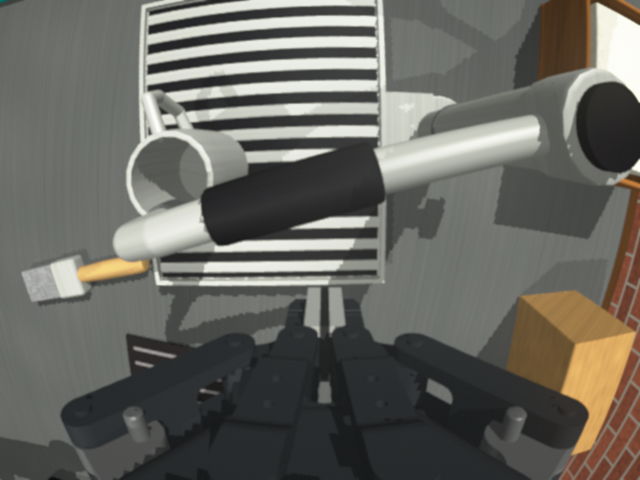

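```bash
python3 -m creep '{"slide":[[0.04,0.085,0],[-0.03,0.19,0],[-0.1,0.295,0],[-0.14,0.4,0],[-0.161,0.516,0],[-0.165,0.63,0],[-0.154,0.745,0],[-0.12,0.86,0],[-0.08,0.96,0],[-0.08,0.96,0]],"twist":[[0,0,0],[0,0,0],[0,0,0],[0,0,0],[0,0,0],[0,0,0],[0,0,0],[0,0,0],[0,0,0],[0,0,0]],"fingers":[-1,-1,-1,-1,-1,-1,-1,-1,-1,-1]}'
python3 -m creep '{"slide":[[0.05,0.09,0],[0.136,0.186,0],[0.19,0.24,0],[0.25,0.285,0],[0.31,0.32,0],[0.375,0.35,0],[0.375,0.35,0],[0.25,0.15,0],[0.2,0.05,0]],"twist":[[0,0,0],[0,0,0],[0,0,0],[0,0,0],[0,0,0],[0,0,0],[0,0,0],[0,0,0],[0,0,0]],"fingers":[-1,-1,-1,-1,-1,-1,-1,-1,-1]}'
python3 - <<'E'
from h import *
d=optics.get_image("side"); cv2.imwrite("pics/side2.png",d["img"])
E
```

```text
clock: 3.85
position: [0.5922, 0.1119, 0.1858]
ee_rot: [-0.001, 0.664, 0.748, 0.001]
contact_force: [0.1, 0.0, 0.5]
width: -0.0003
clock: 4.75
position: [0.6202, 0.1154, 0.1862]
ee_rot: [-0.0, 0.664, 0.747, -0.0]
contact_force: [-0.0, 0.0, -0.3]
width: -0.0003
```

View pics/side2.png

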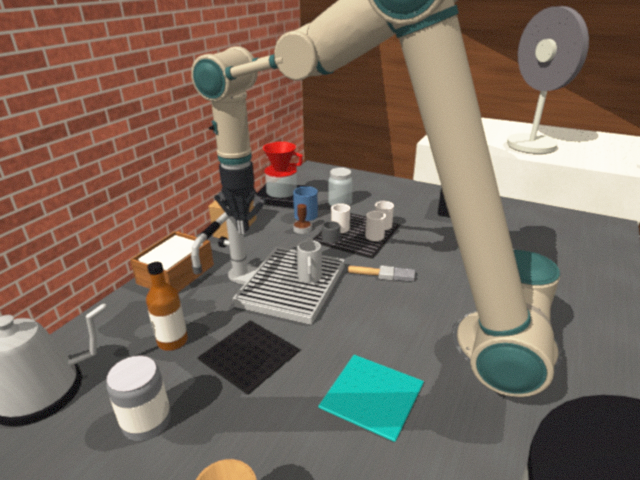

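```bash
python3 -m creep '{"slide":[[0,-0.2,0.5],[-0.2,-0.3,0.5],[-0.5,-0.5,0.5],[-0.78,-0.75,0.5],[-0.78,-0.75,0.5],[-0.78,-0.75,0.5],[-0.78,-0.75,0.5]],"twist":[[0,0,0],[0,0,0.06],[0,0,0.06],[0,0,0.06],[0,0,0.06],[0,0,0.06],[0,0,0.06]],"fingers":[-1,1,1,1,1,1,1]}' 40
cat >> h.py <<'E'
def wr(n):
    P,C,d=cloud("wrist"); cv2.imwrite(f"pics/{n}.png",d["img"]); return P,C
E
python3 - <<'E'
from h import *
P,C=wr("w3")
print("jug",circ(P,(.504,.004),.029,.11,.125))
Q=both()
print("jug",circ(Q,(.504,.004),.029,.11,.125))
for r in(.026,.028,.03,.032): 
  c,n=circ(Q,(.504,.004),r,.112,.125,.006); print(r,c,n)
m=(Q[:,2]>.05)&(Q[:,2]<.118)&(np.hypot(Q[:,0]-.504,Q[:,1]-.004)<.08)&(np.hypot(Q[:,0]-.504,Q[:,1]-.004)>.045)
print("handle",Q[m].mean(0),m.sum())
E
```

```text
clock: 5.5
position: [0.5056, 0.0044, 0.2618]
ee_rot: [0.001, 0.513, 0.858, 0.001]
contact_force: [0.8, -0.9, 0.5]
width: 0.0846
jug (array([0.50427547, 0.00159398]), np.int64(1512))
jug (array([0.5044829 , 0.00392723]), np.int64(295))
0.026 [0.50422364 0.0041055 ] 224
0.028 [0.50443304 0.00397456] 234
0.03 [0.50462819 0.00337439] 229
0.032 [0.5049494  0.00196386] 206
handle [0.4766834  0.05543034 0.08187252] 137
```

View pics/w3.png

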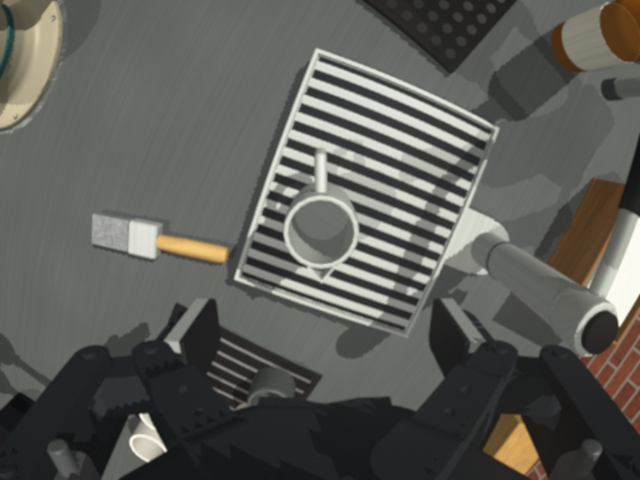

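```bash
python3 -m creep '{"slide":[[-0.009,-0.01,-0.3],[-0.009,-0.01,-0.6],[-0.009,-0.01,-0.8],[-0.009,-0.01,-1],[-0.009,-0.01,-1]],"twist":[[0,0,0],[0,0,0],[0,0,0],[0,0,0],[0,0,0]],"fingers":[1,1,1,1,1]}'
python3 -m creep '{"slide":[[0,0,-0.15],[0,0,-0.29],[0,0,-0.29],[0,0,-0.29],[0,0,-0.29],[0,0,-0.29],[0,0,-0.29],[0,0,-0.29],[0,0,-0.29]],"twist":[[0,0,0],[0,0,0],[0,0,0],[0,0,0],[0,0,0],[0,0,0],[0,0,0],[0,0,0],[0,0,0]],"fingers":[1,1,1,-1,-1,-1,-1,-1,-1]}' 40
python3 - <<'E'
from h import *
print(telemetry.get_state()); wr("w4")
E
```

```text
clock: 6.15
position: [0.5004, 0.0036, 0.1073]
ee_rot: [-0.004, 0.512, 0.859, -0.002]
contact_force: [0.2, -0.7, 0.3]
width: 0.0854
clock: 7.05
position: [0.5046, 0.0024, 0.0696]
ee_rot: [0.002, 0.513, 0.859, 0.001]
contact_force: [0.4, 0.2, 5.0]
width: 0.0618
{'clock': 7.05, 'qpos': array([-1.33421377e-01,  3.18856248e-01,  1.89452549e+00,  2.75361635e-04,
        9.24157506e-01, -6.28034163e-01]), 'qd': array([-0.00055247,  0.00055257, -0.00050849,  0.00045874, -0.00076168,
        0.00161415]), 'effort': array([ -0.28309395, -35.19313216, -16.60082102,  -0.05363023,
        -0.04981669,   0.04764708]), 'position': array([0.50459251, 0.00237737, 0.06955813]), 'ee_rot': array([0.00181968, 0.51256833, 0.85864404, 0.00089911]), 'contact_force': array([0.4379556 , 0.16327785, 4.97556429]), 'moment': array([-0.02513842,  0.08648688,  0.06433675]), 'width': 0.06181064539802483}
```

View pics/w4.png

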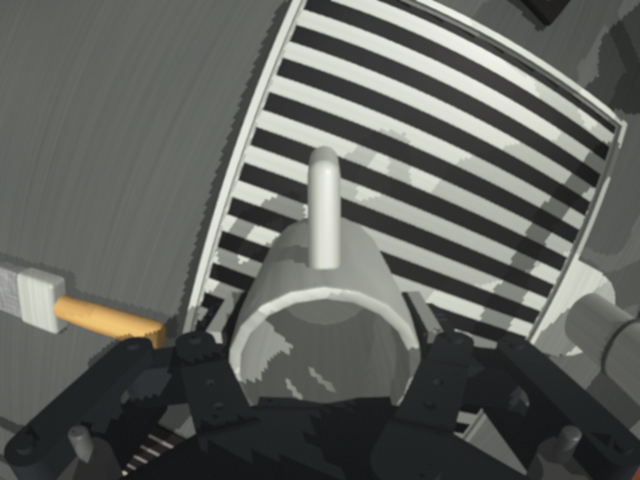

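```bash
python3 -m creep '{"slide":[[0,0,0.15],[0,0,0.35],[0,0,0.5],[0,0.2,0.5],[0,0.45,0.5],[0,0.7,0.5],[0,0.9,0.5],[0,1,0.5]],"twist":[[0,0,0],[0,0,0],[0,0,0],[0,0,0],[0,0,0],[0,0,0],[0,0,0],[0,0,0]],"fingers":[-1,-1,-1,-1,-1,-1,-1,-1]}'
python3 -m creep '{"slide":[[0,0.25,0],[0,0.5,0],[-0.01,0.75,0],[-0.02,0.9,0],[-0.02,0.9,0],[-0.02,0.9,-0.2],[-0.02,0.9,-0.4],[-0.02,0.9,-0.5],[-0.02,0.9,-0.5]],"twist":[[0,0,0],[0,0,0],[0,0,0],[0,0,0],[0,0,0],[0,0,0],[0,0,0],[0,0,0],[0,0,0]],"fingers":[-1,-1,-1,-1,-1,-1,-1,-1,-1]}'
python3 - <<'E'
from h import *
wr("w5"); cv2.imwrite("pics/s5.png",optics.get_image("side")["img"])
E
```

```text
clock: 7.9
position: [0.5023, 0.1547, 0.1427]
ee_rot: [-0.0, 0.512, 0.859, 0.0]
contact_force: [-1.2, 0.1, -3.4]
width: 0.0616
clock: 8.8
position: [0.4979, 0.2853, 0.0652]
ee_rot: [-0.002, 0.513, 0.858, -0.003]
contact_force: [-0.7, -0.9, -3.0]
width: 0.0616
```

View pics/w5.png

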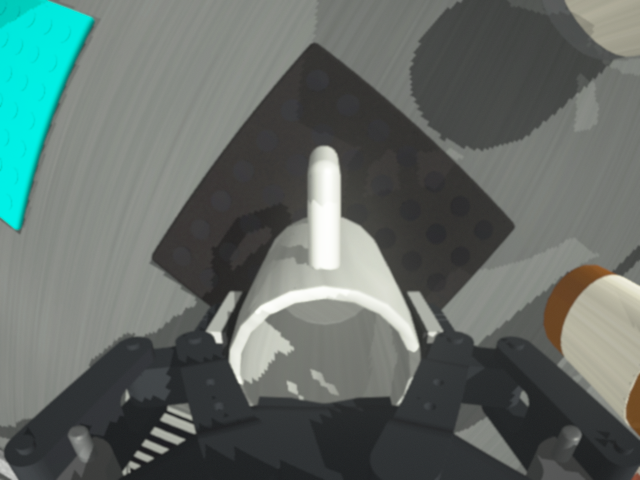

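View pics/s5.png

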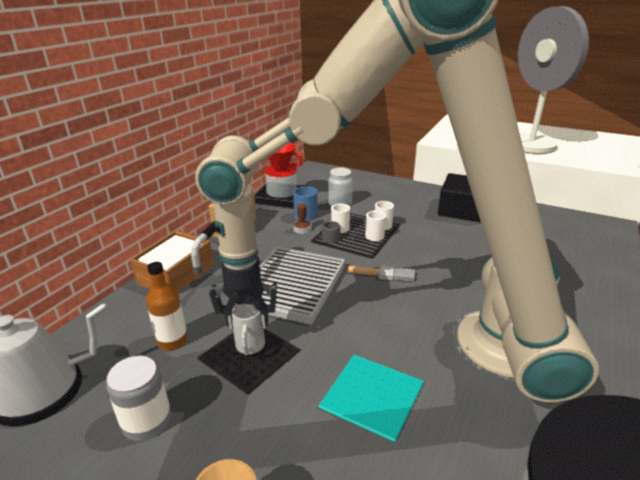

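```bash
cat >> h.py <<'E'
def pix(d,u,v,z,fish):
    f=240/np.tan(np.radians(d["fovy"])/2); x=(u-d["cx"])/f;y=(v-d["cy"])/f
    if fish: r=np.hypot(x,y)+1e-9; t=np.tan(r)/r; x*=t;y*=t
    T=d["world_from_camera"]; w=T[:3,:3]@np.array([x,y,1]); return (T[:3,3]+w*(z-T[2,3])/w[2])[:2]
E
python3 - <<'E'
from h import *
d=optics.get_image("wrist")
for u,v in[(315,44),(154,258),(513,228)]: print(pix(d,u,v,.008,True))
E
```

```text
[0.43753837 0.39257128]
[0.4068779  0.23875001]
[0.5918873  0.36018324]
```

```bash
python3 -m creep '{"slide":[[0.03,0.02,0],[0.03,0.02,-0.04],[0.03,0.02,-0.07],[0.03,0.02,-0.09],[0.03,0.02,-0.1]],"twist":[[0,0,0],[0,0,0],[0,0,0],[0,0,0],[0,0,0]],"fingers":[-1,-1,-1,-1,-1]}'

```

```text
clock: 9.45
position: [0.5041, 0.2904, 0.0536]
ee_rot: [-0.0, 0.513, 0.859, -0.0]
contact_force: [-3.6, -2.3, 12.7]
width: 0.061
```

Contact, so the jug is on the mat. I'll release it and rise.

```bash
python3 -m creep '{"slide":[[0,0,0.01],[0,0,0.01],[0,0,0.01],[0,0,0.1],[0,0,0.3],[0,0,0.6],[0,0,1]],"twist":[[0,0,0],[0,0,0],[0,0,0],[0,0,0],[0,0,0],[0,0,0],[0,0,0]],"fingers":[0.6,1,1,1,1,1,1]}'
python3 -m creep '{"slide":[[0,-0.4,0.1],[0,-0.7,0.2],[-0.1,-1,0.2],[-0.2,-1,0.2],[-0.2,-1,0.2]],"twist":[[0,0,-0.03],[0,0,-0.06],[0,0,-0.078],[0,0,-0.078],[0,0,-0.078]],"fingers":[1,1,1,1,1]}' 20
python3 -m creep '{"slide":[[0,-0.4,0],[0,-0.7,0],[0,-1,0],[0,-1,0],[0,-1,0]],"twist":[[0,0,0],[0,0,0],[0,0,0],[0,0,0],[0,0,0]],"fingers":[1,1,1,1,1]}' 20
python3 - <<'E'
from h import *
img,hm=topdown(["scene","side"]); cv2.imwrite("pics/top5.png",img)
P=both()
for n,c,r,h in [("A",(.558,-.299),.027,.08),("B",(.441,-.302),.027,.08),("C",(.443,-.378),.027,.08),("dos",(.555,-.23),.028,.048),("jug",(.504,.29),.029,.1)]:
    print(n,*circ(P,c,r,h-.01,h+.01))
E
```

```text
clock: 10.15
position: [0.5037, 0.2901, 0.1931]
ee_rot: [-0.001, 0.513, 0.859, -0.001]
contact_force: [1.2, 0.2, 0.5]
width: 0.0856
clock: 10.65
position: [0.4727, 0.139, 0.2233]
ee_rot: [-0.0, 0.706, 0.708, -0.0]
contact_force: [-0.1, 0.2, -0.2]
width: 0.0854
clock: 11.15
position: [0.4754, -0.0099, 0.2227]
ee_rot: [-0.0, 0.706, 0.708, 0.0]
contact_force: [-0.2, 1.0, 0.6]
width: 0.0856
A [ 0.55900292 -0.29896908] 190
B [ 0.44087596 -0.30219114] 204
C [ 0.44304461 -0.37772058] 188
dos [ 0.55727583 -0.22921306] 285
jug [0.50379429 0.29243956] 558
```

View pics/top5.png

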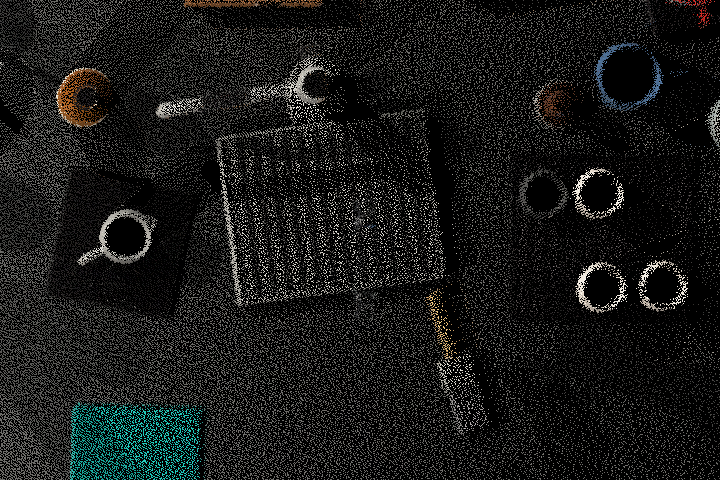

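```bash
python3 -m creep '{"slide":[[0.1,-0.3,0],[0.2,-0.6,0],[0.3,-1,0],[0.3,-1,0],[0.3,-1,0]],"twist":[[0,0,0],[0,0,0],[0,0,0],[0,0,0],[0,0,0]],"fingers":[0.6,0.6,0.6,0.6,0.6]}' 20
python3 -m creep '{"slide":[[0.1,-0.3,0],[0.2,-0.6,0],[0.255,-0.925,0],[0.255,-0.925,-0.2],[0.255,-0.925,-0.4],[0.255,-0.925,-0.4],[0.255,-0.925,-0.4]],"twist":[[0,0,0],[0,0,0],[0,0,0],[0,0,0],[0,0,0],[0,0,0],[0,0,0]],"fingers":[0.6,0.6,0.6,0.6,0.6,0.6,0.6]}' 20
python3 - <<'E'
from h import *
P,C=wr("w6")
print("A",*circ(P,(.559,-.299),.027,.07,.09)); print(telemetry.get_state()["position"])
P=both();print("A",*circ(P,(.559,-.299),.027,.07,.09))
E
```

```text
clock: 11.85
position: [0.5203, -0.1599, 0.2223]
ee_rot: [-0.0, 0.706, 0.708, 0.0]
contact_force: [-0.6, 0.4, 0.2]
width: 0.0681
clock: 12.55
position: [0.558, -0.296, 0.163]
ee_rot: [-0.001, 0.705, 0.709, 0.0]
contact_force: [0.1, -0.3, 0.8]
width: 0.0686
A [ 0.55799316 -0.30045323] 2167
[ 0.55870396 -0.29682915  0.16423493]
A [ 0.55850101 -0.2986636 ] 211
```

View pics/w6.png

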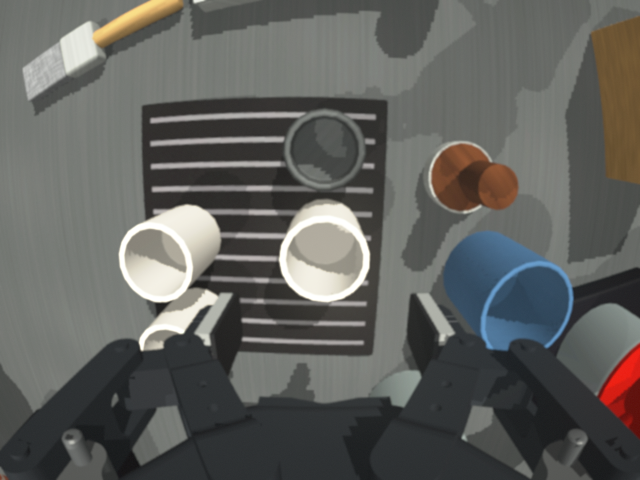

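```bash
python3 -m creep '{"slide":[[0,-0.012,-0.2],[0,-0.012,-0.45],[0,-0.012,-0.65],[0,-0.012,-0.8],[0,-0.012,-0.86],[0,-0.012,-0.86]],"twist":[[0,0,0],[0,0,0],[0,0,0],[0,0,0],[0,0,0],[0,0,0]],"fingers":[0.6,0.6,0.6,0.6,0.6,0.6]}' 20
python3 -m creep '{"slide":[[0,0,0],[0,0,0],[0,0,0],[0,0,0],[0,0,0]],"twist":[[0,0,0],[0,0,0],[0,0,0],[0,0,0],[0,0,0]],"fingers":[0.42,0.3,0.2,0.2,0.2]}' 20
python3 -c "
from h import *
wr('w7');print(telemetry.get_state())"
```

```text
clock: 13.3
position: [0.5578, -0.2998, 0.0338]
ee_rot: [-0.0, 0.705, 0.709, 0.0]
contact_force: [-1.2, -0.3, -0.3]
width: 0.0682
clock: 13.8
position: [0.5591, -0.3008, 0.0359]
ee_rot: [0.002, 0.706, 0.709, 0.0]
contact_force: [0.8, 0.4, 6.6]
width: 0.058
{'clock': 13.85, 'qpos': array([-6.03323400e-01,  5.18759484e-01,  1.63830846e+00,  2.57093706e-04,
        9.80431668e-01, -6.07793707e-01]), 'qd': array([-1.04740926e-03,  4.19304841e-04,  8.94242112e-06, -1.09485316e-04,
        7.30191241e-04, -6.20116305e-05]), 'effort': array([-3.17366347e-01, -4.67409003e+01, -1.76223403e+01, -7.66153866e-02,
       -9.78815323e-02,  1.26777333e-02]), 'position': array([ 0.5590718 , -0.30084184,  0.03586535]), 'ee_rot': array([1.99438567e-03, 7.05573597e-01, 7.08633685e-01, 4.71274777e-04]), 'contact_force': array([0.93974464, 0.25162593, 6.06210271]), 'moment': array([0.03796281, 0.01505391, 0.02256138]), 'width': 0.05820841741844379}
```

View pics/w7.png

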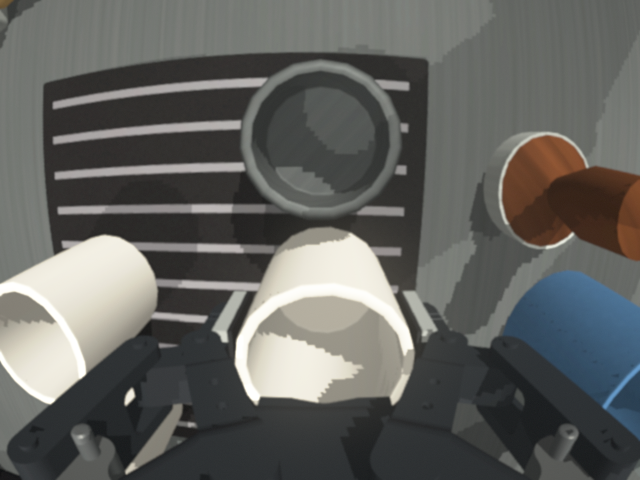

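```bash
python3 -m creep '{"slide":[[0,0,0.05],[0,0,0.15],[0,0,0.4],[0,0.1,0.6],[-0.05,0.4,0.6],[-0.1,0.7,0.6],[-0.14,0.9,0.6],[-0.14,0.9,0.6]],"twist":[[0,0,0],[0,0,0],[0,0,0],[0,0,0],[0,0,0],[0,0,0],[0,0,0],[0,0,0]],"fingers":[0.2,0.2,0.2,0.2,0.2,0.2,0.2,0.2]}' 20
python3 -m creep '{"slide":[[-0.05,0.3,0],[-0.1,0.6,0],[-0.14,0.9,0],[-0.14,0.95,0]],"twist":[[0,0,0],[0,0,0],[0,0,0],[0,0,0]],"fingers":[0.2,0.2,0.2,0.2]}'
python3 -m creep '{"slide":[[-0.05,0.3,0],[-0.1,0.6,0],[-0.14,0.9,0],[-0.14,0.905,0],[-0.14,0.905,-0.15],[-0.14,0.905,-0.3],[-0.14,0.905,-0.35],[-0.14,0.905,-0.35],[-0.14,0.905,-0.35]],"twist":[[0,0,0],[0,0,0],[0,0,0],[0,0,0],[0,0,0],[0,0,0],[0,0,0],[0,0,0],[0,0,0]],"fingers":[0.2,0.2,0.2,0.2,0.2,0.2,0.2,0.2,0.2]}'
python3 -c "
from h import *
P,C=wr('w8');print(telemetry.get_state()['position'])
m=(np.hypot(P[:,0]-.496,P[:,1]-.113)<.032)&(P[:,2]<.2);print(np.percentile(P[m,2],[90,95,99]))
cv2.imwrite('pics/s8.png',optics.get_image('side')['img'])"
```

```text
clock: 14.65
position: [0.5346, -0.1608, 0.1241]
ee_rot: [-0.002, 0.704, 0.71, 0.0]
contact_force: [-0.1, -0.2, -1.4]
width: 0.0584
clock: 15.05
position: [0.5141, -0.019, 0.1239]
ee_rot: [-0.001, 0.704, 0.71, 0.0]
contact_force: [-1.1, 0.4, -1.7]
width: 0.0582
clock: 15.95
position: [0.4958, 0.1125, 0.0719]
ee_rot: [0.001, 0.706, 0.708, 0.0]
contact_force: [-0.1, -1.5, -0.5]
width: 0.058
[0.49593756 0.11265891 0.07222522]
[0.17029804 0.17261809 0.17506183]
```

View pics/w8.png

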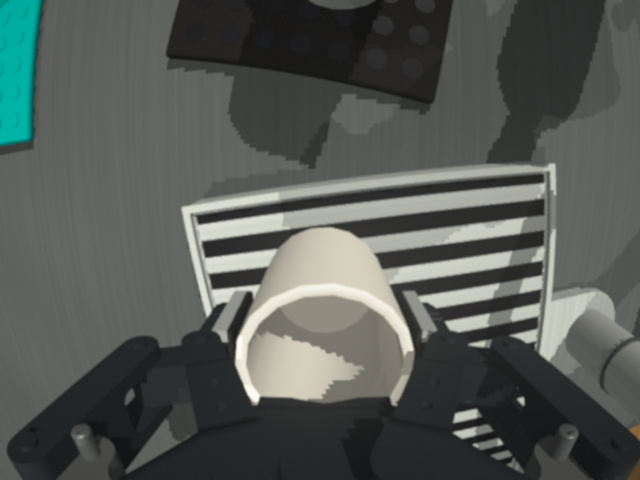

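View pics/s8.png

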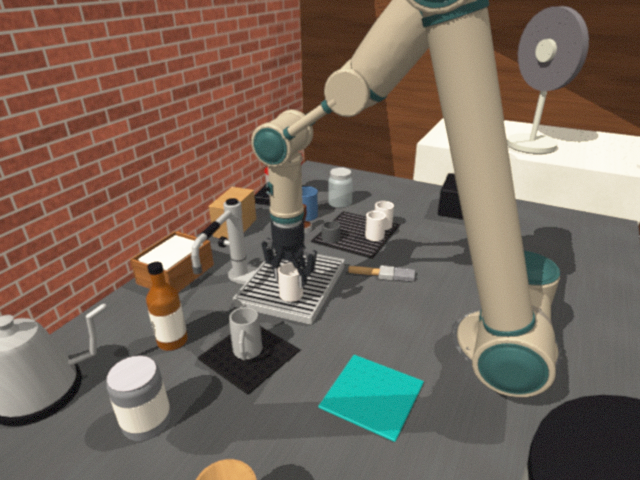

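```bash
python3 -m creep '{"slide":[[0,0,-0.04],[0,0,-0.07],[0,0,-0.09],[0,0,-0.1],[0,0,-0.1]],"twist":[[0,0,0],[0,0,0],[0,0,0],[0,0,0],[0,0,0]],"fingers":[0.2,0.2,0.2,0.2,0.2]}'
python3 -m creep '{"slide":[[0,0,-0.006],[0,0,-0.01],[0,0,-0.01]],"twist":[[0,0,0],[0,0,0],[0,0,0]],"fingers":[0.2,0.2,0.2]}'
```

```text
clock: 16.55
position: [0.4945, 0.1132, 0.056]
ee_rot: [-0.0, 0.706, 0.709, -0.0]
contact_force: [1.2, 0.6, -0.8]
width: 0.058
clock: 16.85
position: [0.4949, 0.1132, 0.0549]
ee_rot: [0.0, 0.706, 0.709, 0.0]
contact_force: [-0.7, 1.0, -1.1]
width: 0.0582
```

```bash
python3 -m creep '{"slide":[[0,0,-0.007],[0,0,-0.007]],"twist":[[0,0,0],[0,0,0]],"fingers":[0.2,0.2]}'
python3 -m creep '{"slide":[[0,0,-0.007],[0,0,-0.007]],"twist":[[0,0,0],[0,0,0]],"fingers":[0.2,0.2]}'
```

```text
clock: 17.05
position: [0.4949, 0.1133, 0.0548]
ee_rot: [0.0, 0.706, 0.709, 0.0]
contact_force: [-1.9, 0.4, 6.3]
width: 0.0583
clock: 17.25
position: [0.4949, 0.1133, 0.0548]
ee_rot: [0.0, 0.706, 0.709, 0.0]
contact_force: [-3.8, 0.7, 14.6]
width: 0.0578
```

```bash
python3 -m creep '{"slide":[[0,0,0.01],[0,0,0.01],[0,0,0.01],[0,0,0.01],[0,0,0.05],[0,0,0.2],[0,0,0.5],[0,0,0.7]],"twist":[[0,0,0],[0,0,0],[0,0,0],[0,0,0],[0,0,0],[0,0,0],[0,0,0],[0,0,0]],"fingers":[0.45,0.6,0.6,0.6,0.6,0.6,0.6,0.6]}'
python3 -m creep '{"slide":[[-0.1,-0.3,0.1],[-0.2,-0.6,0.1],[-0.2,-1,0.1],[-0.2,-1,0.1]],"twist":[[0,0,0],[0,0,0],[0,0,0],[0,0,0]],"fingers":[0.6,0.6,0.6,0.6]}'
python3 -c "
from h import *
P=both();print(telemetry.get_state()['position'])
print('A',*circ(P,(.495,.113),.027,.09,.108))
print('B',*circ(P,(.441,-.302),.027,.07,.09)); print('C',*circ(P,(.443,-.378),.027,.07,.09)); print('jug',circ(P,(.504,.29),.029,.093,.11))
cv2.imwrite('pics/s9.png',optics.get_image('side')['img'])"
```

```text
clock: 18.05
position: [0.4954, 0.1133, 0.1601]
ee_rot: [0.001, 0.706, 0.709, 0.001]
contact_force: [1.0, 0.1, 0.7]
width: 0.0682
clock: 18.45
position: [0.4647, -0.041, 0.1735]
ee_rot: [0.002, 0.707, 0.707, -0.0]
contact_force: [0.3, 0.7, 0.5]
width: 0.0683
[ 0.46488778 -0.03821042  0.17301968]
A [0.49431938 0.11551108] 285
B [ 0.44096032 -0.30215718] 206
C [ 0.44309434 -0.3777816 ] 187
jug (array([0.50422083, 0.29206682]), np.int64(463))
```

View pics/s9.png

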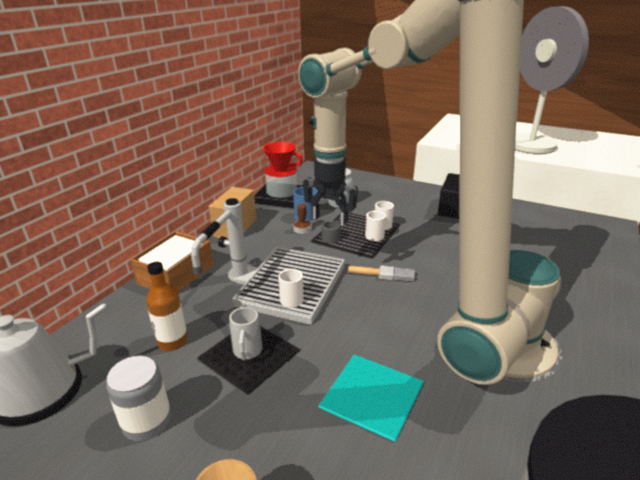

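```bash
python3 -m creep '{"slide":[[-0.05,-0.3,0],[-0.1,-0.6,0],[-0.1,-0.9,0],[-0.1,-0.9,0]],"twist":[[0,0,0],[0,0,0],[0,0,0],[0,0,0]],"fingers":[0.6,0.6,0.6,0.6]}'
python3 -m creep '{"slide":[[-0.05,-0.3,0],[-0.06,-0.6,0],[-0.06,-0.86,0],[-0.06,-0.86,-0.15],[-0.06,-0.86,-0.3],[-0.06,-0.86,-0.3],[-0.06,-0.86,-0.3]],"twist":[[0,0,0],[0,0,0],[0,0,0],[0,0,0],[0,0,0],[0,0,0],[0,0,0]],"fingers":[0.6,0.6,0.6,0.6,0.6,0.6,0.6]}'
python3 - <<'E'
from h import *
P,C=wr("w10")
print("B",*circ(P,(.441,-.302),.027,.07,.09)); print(telemetry.get_state()["position"])
E
```

```text
clock: 19.0
position: [0.4511, -0.1751, 0.1728]
ee_rot: [0.001, 0.707, 0.708, -0.0]
contact_force: [0.7, 0.7, 1.2]
width: 0.0682
clock: 19.7
position: [0.4415, -0.2991, 0.1276]
ee_rot: [-0.001, 0.705, 0.709, 0.0]
contact_force: [-0.4, -0.3, 1.1]
width: 0.0684
B [ 0.44056713 -0.30424087] 3041
[ 0.44186855 -0.29974189  0.12839833]
```

View pics/w10.png

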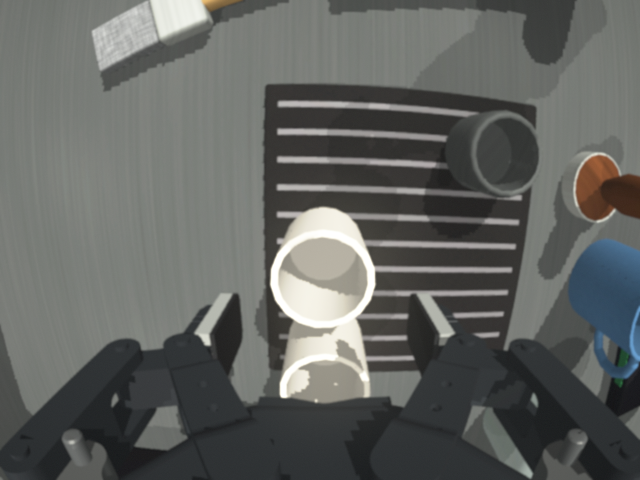

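```bash
python3 -m creep '{"slide":[[-0.005,-0.017,-0.2],[-0.005,-0.017,-0.4],[-0.005,-0.017,-0.55],[-0.005,-0.017,-0.62],[-0.005,-0.017,-0.62],[-0.005,-0.017,-0.62],[-0.005,-0.017,-0.62],[-0.005,-0.017,-0.62],[-0.005,-0.017,-0.62],[-0.005,-0.017,-0.62]],"twist":[[0,0,0],[0,0,0],[0,0,0],[0,0,0],[0,0,0],[0,0,0],[0,0,0],[0,0,0],[0,0,0],[0,0,0]],"fingers":[0.6,0.6,0.6,0.6,0.6,0.6,0.42,0.3,0.2,0.2]}' 20
python3 -c "
from h import *
wr('w11');print(telemetry.get_state()['position'],telemetry.get_state()['width'])"
```

```text
clock: 20.75
position: [0.441, -0.3041, 0.0364]
ee_rot: [0.002, 0.706, 0.709, 0.0]
contact_force: [0.1, 2.4, 5.8]
width: 0.0586
[ 0.44103995 -0.30412546  0.03643009] 0.05876793560028194
```

View pics/w11.png

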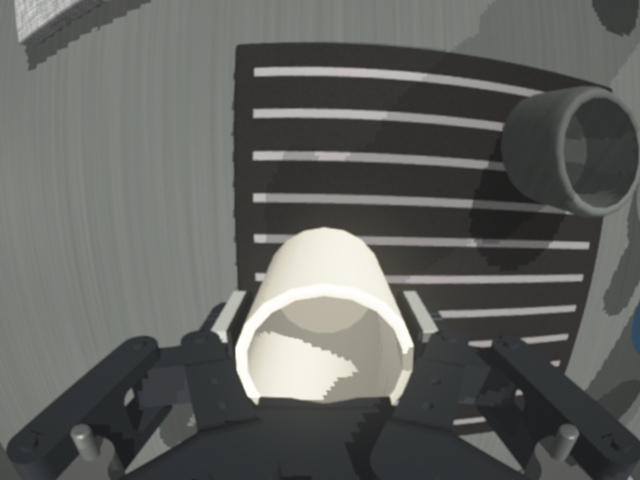

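```bash
python3 -m creep '{"slide":[[0,0,0.05],[0,0,0.15],[0,0,0.4],[0,0.1,0.6],[0.05,0.4,0.6],[0.1,0.7,0.6],[0.14,0.9,0.6],[0.14,0.9,0.6]],"twist":[[0,0,0],[0,0,0],[0,0,0],[0,0,0],[0,0,0],[0,0,0],[0,0,0],[0,0,0]],"fingers":[0.2,0.2,0.2,0.2,0.2,0.2,0.2,0.2]}' 20
python3 -m creep '{"slide":[[0.05,0.3,0],[0.1,0.6,0],[0.287,0.9,0],[0.287,0.9,0]],"twist":[[0,0,0],[0,0,0],[0,0,0],[0,0,0]],"fingers":[0.2,0.2,0.2,0.2]}'
python3 -m creep '{"slide":[[0,0.25,0],[0,0.45,0],[0,0.45,0],[0,0.45,-0.15],[0,0.45,-0.3],[0,0.45,-0.4],[0,0.45,-0.45],[0,0.45,-0.45],[0,0.45,-0.45]],"twist":[[0,0,0],[0,0,0],[0,0,0],[0,0,0],[0,0,0],[0,0,0],[0,0,0],[0,0,0],[0,0,0]],"fingers":[0.2,0.2,0.2,0.2,0.2,0.2,0.2,0.2,0.2]}'

```

```text
clock: 21.6
position: [0.4604, -0.1646, 0.1251]
ee_rot: [-0.001, 0.704, 0.71, 0.001]
contact_force: [0.7, -0.2, -1.0]
width: 0.0587
clock: 22.0
position: [0.5068, -0.0298, 0.1254]
ee_rot: [0.001, 0.704, 0.71, 0.002]
contact_force: [0.4, -1.2, -1.1]
width: 0.0582
clock: 22.9
position: [0.5047, 0.0334, 0.0578]
ee_rot: [0.001, 0.706, 0.708, 0.0]
contact_force: [0.0, -0.8, -1.4]
width: 0.0585
```

```bash
python3 -m creep '{"slide":[[0,0,-0.005],[0,0,-0.01],[0,0,-0.013],[0,0,-0.013]],"twist":[[0,0,0],[0,0,0],[0,0,0],[0,0,0]],"fingers":[0.2,0.2,0.2,0.2]}'
python3 -m creep '{"slide":[[0,0,-0.004],[0,0,-0.004]],"twist":[[0,0,0],[0,0,0]],"fingers":[0.2,0.2]}'
```

```text
clock: 23.3
position: [0.5041, 0.0342, 0.0555]
ee_rot: [0.0, 0.706, 0.709, 0.0]
contact_force: [0.3, 1.3, -1.1]
width: 0.0584
clock: 23.5
position: [0.5041, 0.0343, 0.0554]
ee_rot: [0.0, 0.706, 0.709, 0.0]
contact_force: [-1.4, -0.2, 4.9]
width: 0.0585
```

Soft contact (+5 N). I'll release.

```bash
python3 -m creep '{"slide":[[0,0,0],[0,0,0],[0,0,0],[0,0,0],[0,0,0.05],[0,0,0.2],[0,0,0.5],[0,0,0.7]],"twist":[[0,0,0],[0,0,0],[0,0,0],[0,0,0],[0,0,0],[0,0,0],[0,0,0],[0,0,0]],"fingers":[0.45,0.6,0.6,0.6,0.6,0.6,0.6,0.6]}'
python3 -m creep '{"slide":[[-0.1,-0.3,0.1],[-0.2,-0.6,0.1],[-0.2,-1,0.1],[-0.2,-1,0.1]],"twist":[[0,0,0],[0,0,0],[0,0,0],[0,0,0]],"fingers":[0.6,0.6,0.6,0.6]}'
python3 -c "
from h import *
P=both();print(telemetry.get_state()['position'])
print('A',*circ(P,(.495,.113),.027,.09,.108))
print('B',*circ(P,(.504,.034),.027,.09,.108)); print('C',*circ(P,(.443,-.378),.027,.07,.09)); print('jug',circ(P,(.504,.29),.029,.093,.11))
cv2.imwrite('pics/s12.png',optics.get_image('side')['img'])"
```

```text
clock: 24.3
position: [0.5048, 0.0341, 0.1623]
ee_rot: [0.001, 0.706, 0.709, 0.001]
contact_force: [1.1, 0.2, -0.3]
width: 0.0681
clock: 24.7
position: [0.4743, -0.1204, 0.1758]
ee_rot: [0.002, 0.707, 0.707, -0.0]
contact_force: [-0.1, 0.6, -0.1]
width: 0.0686
[ 0.47417891 -0.11746601  0.17510654]
A [0.4945734 0.1154196] 288
B [0.50404289 0.03644938] 254
C [ 0.4423936  -0.37779548] 188
jug (array([0.50412841, 0.29206366]), np.int64(456))
```

View pics/s12.png

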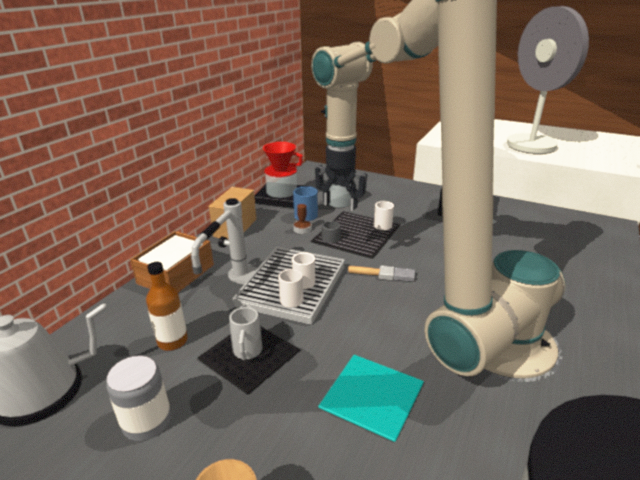

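```bash
python3 -m creep '{"slide":[[-0.05,-0.3,0],[-0.1,-0.6,0],[-0.1,-0.9,0],[-0.1,-0.9,0]],"twist":[[0,0,0],[0,0,0],[0,0,0],[0,0,0]],"fingers":[0.6,0.6,0.6,0.6]}'
python3 -m creep '{"slide":[[-0.05,-0.3,0],[-0.11,-0.6,0],[-0.11,-0.84,0],[-0.11,-0.84,-0.15],[-0.11,-0.84,-0.3],[-0.11,-0.84,-0.3],[-0.11,-0.84,-0.3]],"twist":[[0,0,0],[0,0,0],[0,0,0],[0,0,0],[0,0,0],[0,0,0],[0,0,0]],"fingers":[0.6,0.6,0.6,0.6,0.6,0.6,0.6]}'
python3 - <<'E'
from h import *
P,C=wr("w13")
print("C",*circ(P,(.443,-.378),.027,.07,.09)); print(telemetry.get_state()["position"])
E
```

```text
clock: 25.25
position: [0.4602, -0.2544, 0.1747]
ee_rot: [0.002, 0.706, 0.708, -0.001]
contact_force: [-0.4, 0.1, -0.6]
width: 0.0683
clock: 25.95
position: [0.4433, -0.375, 0.1297]
ee_rot: [-0.001, 0.705, 0.709, 0.0]
contact_force: [0.4, 0.1, -0.4]
width: 0.0682
C [ 0.44241948 -0.37996249] 2983
[ 0.443656   -0.37579896  0.13051241]
```

View pics/w13.png

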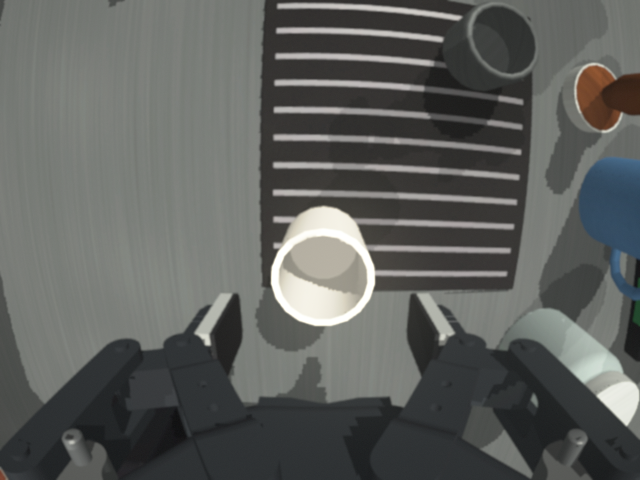

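```bash
python3 -m creep '{"slide":[[-0.005,-0.015,-0.2],[-0.005,-0.015,-0.4],[-0.005,-0.015,-0.55],[-0.005,-0.015,-0.63],[-0.005,-0.015,-0.63],[-0.005,-0.015,-0.63],[-0.005,-0.015,-0.63],[-0.005,-0.015,-0.63],[-0.005,-0.015,-0.63],[-0.005,-0.015,-0.63]],"twist":[[0,0,0],[0,0,0],[0,0,0],[0,0,0],[0,0,0],[0,0,0],[0,0,0],[0,0,0],[0,0,0],[0,0,0]],"fingers":[0.6,0.6,0.6,0.6,0.6,0.6,0.42,0.3,0.2,0.2]}' 20
python3 -c "
from h import *
wr('w14');print(telemetry.get_state()['position'],telemetry.get_state()['width'])"
```

```text
clock: 27.0
position: [0.4428, -0.38, 0.037]
ee_rot: [0.002, 0.706, 0.709, 0.0]
contact_force: [-0.3, 0.1, 6.0]
width: 0.0582
[ 0.4427821  -0.38001273  0.03696461] 0.05804885150526391
```

View pics/w14.png

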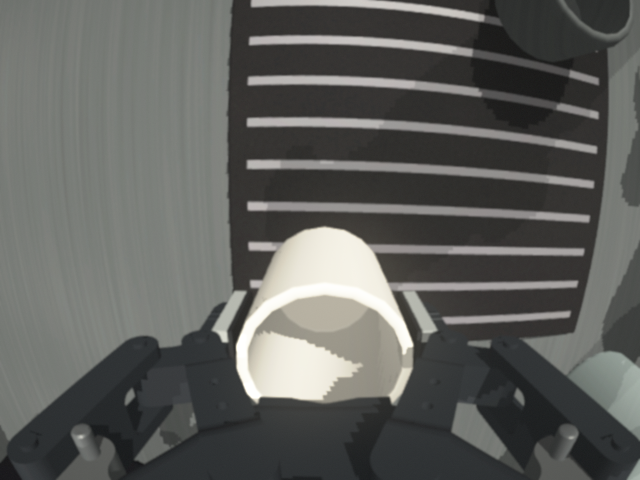

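```bash
python3 -m creep '{"slide":[[0,0,0.05],[0,0,0.15],[0,0,0.4],[0,0.1,0.6],[0.05,0.4,0.6],[0.1,0.7,0.6],[0.14,0.9,0.6],[0.14,0.9,0.6]],"twist":[[0,0,0],[0,0,0],[0,0,0],[0,0,0],[0,0,0],[0,0,0],[0,0,0],[0,0,0]],"fingers":[0.2,0.2,0.2,0.2,0.2,0.2,0.2,0.2]}' 20
python3 -m creep '{"slide":[[0.05,0.3,0],[0.1,0.6,0],[0.34,0.9,0],[0.34,0.9,0]],"twist":[[0,0,0],[0,0,0],[0,0,0],[0,0,0]],"fingers":[0.2,0.2,0.2,0.2]}'
python3 -m creep '{"slide":[[0,0.25,0],[0,0.425,0],[0,0.425,0],[0,0.425,-0.15],[0,0.425,-0.3],[0,0.425,-0.4],[0,0.425,-0.45],[0,0.425,-0.45],[0,0.425,-0.45]],"twist":[[0,0,0],[0,0,0],[0,0,0],[0,0,0],[0,0,0],[0,0,0],[0,0,0],[0,0,0],[0,0,0]],"fingers":[0.2,0.2,0.2,0.2,0.2,0.2,0.2,0.2,0.2]}'
python3 -m creep '{"slide":[[0,0,-0.003],[0,0,-0.006],[0,0,-0.01],[0,0,-0.01]],"twist":[[0,0,0],[0,0,0],[0,0,0],[0,0,0]],"fingers":[0.2,0.2,0.2,0.2]}'
```

```text
clock: 27.85
position: [0.4622, -0.2399, 0.1255]
ee_rot: [-0.001, 0.704, 0.71, 0.001]
contact_force: [-0.1, -0.6, -0.7]
width: 0.0578
clock: 28.25
position: [0.5166, -0.1061, 0.1258]
ee_rot: [0.001, 0.704, 0.71, 0.002]
contact_force: [-0.2, -1.1, -1.8]
width: 0.0581
clock: 29.15
position: [0.5145, -0.0462, 0.0582]
ee_rot: [0.001, 0.706, 0.708, 0.0]
contact_force: [-0.7, -0.1, -0.8]
width: 0.0575
clock: 29.55
position: [0.5138, -0.0453, 0.0563]
ee_rot: [0.0, 0.705, 0.709, 0.0]
contact_force: [0.1, -0.1, -1.8]
width: 0.058
```

```bash
python3 -m creep '{"slide":[[0,0,-0.004],[0,0,-0.004]],"twist":[[0,0,0],[0,0,0]],"fingers":[0.2,0.2]}'
```

```text
clock: 29.75
position: [0.5139, -0.0453, 0.0559]
ee_rot: [0.0, 0.706, 0.709, 0.0]
contact_force: [-0.2, 0.7, 2.6]
width: 0.0581
```

```bash
python3 -m creep '{"slide":[[0,0,0],[0,0,0],[0,0,0],[0,0,0],[0,0,0.05],[0,0,0.2],[0,0,0.5],[0,0,0.9]],"twist":[[0,0,0],[0,0,0],[0,0,0],[0,0,0],[0,0,0],[0,0,0],[0,0,0],[0,0,0]],"fingers":[0.45,0.6,0.6,0.6,0.6,0.6,0.6,0.6]}'
python3 -m creep '{"slide":[[-0.3,0,0.4],[-0.6,0,0.8],[-0.9,0,0.8],[-0.9,0,0.8]],"twist":[[0,0,0],[0,0,0],[0,0,0],[0,0,0]],"fingers":[-1,-1,-1,-1]}'
python3 -c "
from h import *
img,hm=topdown(['scene','side']); cv2.imwrite('pics/top15.png',img)
P=both();print(telemetry.get_state()['position'])
print('A',*circ(P,(.495,.113),.027,.09,.108))
print('B',*circ(P,(.504,.034),.027,.09,.108)); print('C',*circ(P,(.514,-.045),.027,.09,.108)); print('jug',circ(P,(.504,.29),.029,.093,.11))
Q=P[(P[:,2]>.195)&(P[:,2]<.22)&(P[:,0]>.6)&(P[:,0]<.72)&(P[:,1]>.1)&(P[:,1]<.24)]
print(cv2.fitLine(Q[:,:2].astype(np.float32),cv2.DIST_HUBER,0,.01,.01).ravel())
wr('w15')"
```

```text
clock: 30.55
position: [0.5127, -0.0452, 0.1813]
ee_rot: [-0.001, 0.706, 0.709, -0.001]
contact_force: [1.4, -0.6, 0.4]
width: 0.0686
clock: 30.95
position: [0.3769, -0.0452, 0.3032]
ee_rot: [0.001, 0.705, 0.709, 0.001]
contact_force: [0.4, 0.2, 0.2]
width: 0.01
[ 0.37878564 -0.04539836  0.30162289]
A [0.49461779 0.11530777] 288
B [0.50427278 0.03612623] 276
C [ 0.51366504 -0.04376407] 248
jug (array([0.50411621, 0.29209335]), np.int64(453))
[ 0.17482713 -0.9845992   0.67387545  0.1749407 ]
```

View pics/top15.png

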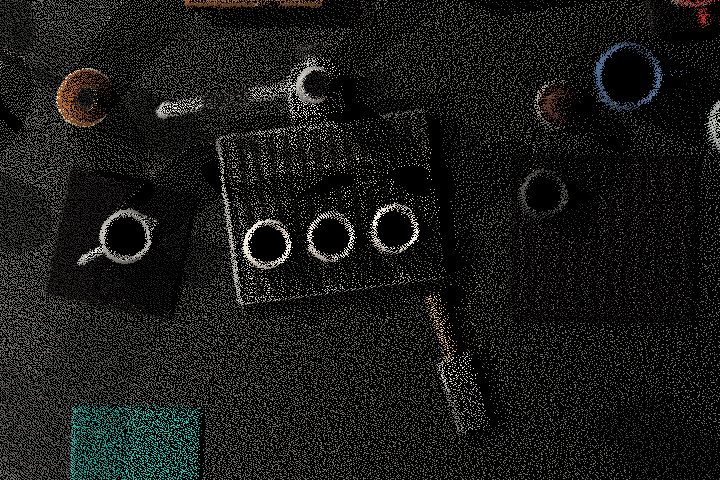

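View pics/w15.png

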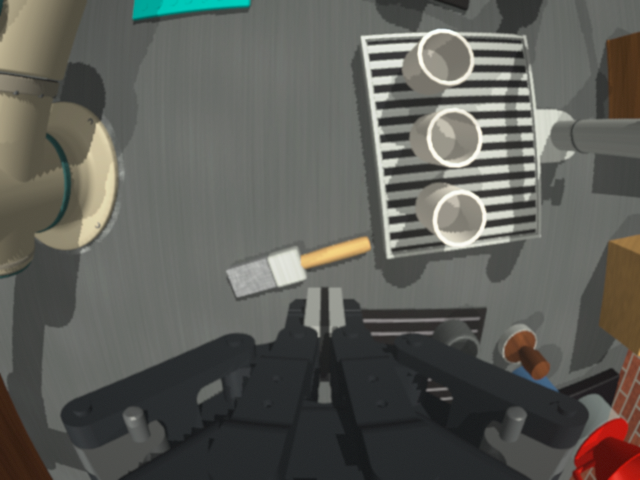

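```bash
python3 -m creep '{"slide":[[0.3,0,0],[0.6,0.2,0],[0.9,0.4,0],[0.9,0.5,0]],"twist":[[0,0,0],[0,0,0],[0,0,0],[0,0,0]],"fingers":[-1,-1,-1,-1]}' 20
python3 -m creep '{"slide":[[0.3,0.2,0],[0.6,0.4,0],[0.7,0.6,0],[0.7,0.6,0]],"twist":[[0,0,0],[0,0,0],[0,0,0],[0,0,0]],"fingers":[-1,-1,-1,-1]}' 20
python3 -m creep '{"slide":[[0.3,0.2,0],[0.6,0.3,0],[0.7,0.4,0],[0.7,0.4,0],[0.7,0.4,0]],"twist":[[0,0,0],[0,0,0],[0,0,0],[0,0,0],[0,0,0]],"fingers":[-1,-1,-1,-1,-1]}' 20
python3 - <<'E'
from h import *
wr("w16"); p=telemetry.get_state()["position"]; print(p)
for f in np.arange(1.36,3.1,.12): print(round(f,2),((np.array([.694,.056])+.115*np.array([np.cos(f),np.sin(f)])-p[:2])/.15).round(3))
E
```

```text
clock: 31.6
position: [0.519, 0.0314, 0.2979]
ee_rot: [-0.001, 0.705, 0.709, 0.0]
contact_force: [-0.9, -0.3, -0.2]
width: 0.0002
clock: 32.0
position: [0.6222, 0.1243, 0.2966]
ee_rot: [-0.002, 0.704, 0.71, -0.0]
contact_force: [-0.4, -0.5, -0.4]
width: 0.0003
clock: 32.5
position: [0.7236, 0.1795, 0.2983]
ee_rot: [-0.001, 0.705, 0.709, -0.002]
contact_force: [0.3, 0.4, -0.6]
width: -0.0
[0.72317268 0.17908564 0.29932865]
1.36 [-0.034 -0.071]
1.48 [-0.125 -0.057]
1.6 [-0.217 -0.054]
1.72 [-0.308 -0.062]
1.84 [-0.398 -0.082]
1.96 [-0.485 -0.111]
2.08 [-0.568 -0.151]
2.2 [-0.646 -0.201]
2.32 [-0.717 -0.259]
2.44 [-0.78  -0.326]
2.56 [-0.835 -0.399]
2.68 [-0.881 -0.479]
2.8 [-0.917 -0.564]
2.92 [-0.942 -0.652]
3.04 [-0.957 -0.743]
```

View pics/w16.png

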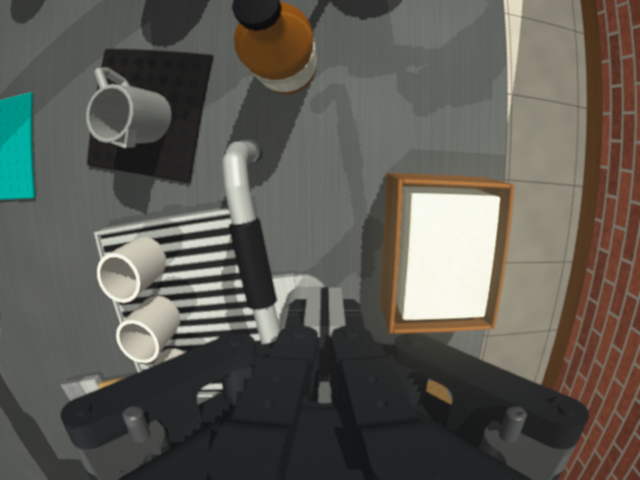

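```bash
python3 -m creep '{"slide":[[0.02,-0.04,-0.25],[0.02,-0.05,-0.5],[0.02,-0.06,-0.75],[0.02,-0.06,-0.75],[-0.034,-0.071,-0.75],[-0.125,-0.057,-0.75],[-0.217,-0.054,-0.75],[-0.308,-0.062,-0.75],[-0.398,-0.082,-0.75],[-0.485,-0.111,-0.75],[-0.568,-0.151,-0.75],[-0.646,-0.201,-0.75],[-0.717,-0.259,-0.75],[-0.78,-0.326,-0.75],[-0.835,-0.399,-0.75],[-0.881,-0.479,-0.75],[-0.9,-0.52,-0.75],[-0.917,-0.564,-0.75],[-0.93,-0.6,-0.75],[-0.93,-0.6,-0.75]],"twist":[[0,0,0],[0,0,0],[0,0,0],[0,0,0],[0,0,0],[0,0,0],[0,0,0],[0,0,0],[0,0,0],[0,0,0],[0,0,0],[0,0,0],[0,0,0],[0,0,0],[0,0,0],[0,0,0],[0,0,0],[0,0,0],[0,0,0],[0,0,0]],"fingers":[-1,-1,-1,-1,-1,-1,-1,-1,-1,-1,-1,-1,-1,-1,-1,-1,-1,-1,-1,-1]}' 20
cat >> h.py <<'E'
def spout(P,s0=0,lo=.03,hi=.17):
    c=np.array([.694,.056]);
    d=P[:,:2]-c; r=np.hypot(*d.T); a=np.arctan2(d[:,1],d[:,0])%(2*np.pi)-np.pi-.119
    m=(P[:,2]>.197)&(P[:,2]<.217)&(r>lo)&(r<hi)&(abs(a-s0)<.4)
    return np.median(a[m]),m.sum()
E
python3 - <<'E'
from h import *
for n in("scene","side"): print(n,spout(cloud(n)[0]))
cv2.imwrite("pics/s17.png",optics.get_image("side")["img"]);cv2.imwrite("pics/c17.png",optics.get_image("scene")["img"])
E
```

```text
clock: 34.55
position: [0.5838, 0.0886, 0.1877]
ee_rot: [-0.0, 0.706, 0.708, -0.001]
contact_force: [0.0, -0.1, 0.9]
width: -0.0001
scene (np.float64(-0.27182909047411674), np.int64(152))
side (np.float64(-0.28183883494313866), np.int64(204))
```

View pics/s17.png

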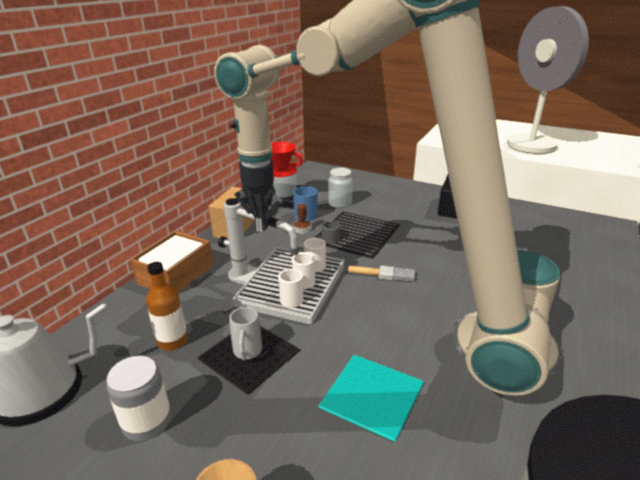

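View pics/c17.png

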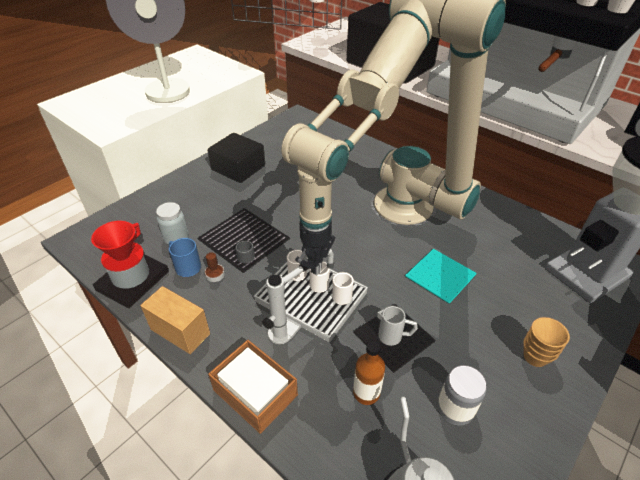

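```bash
cat >> h.py <<'E'
def nozzle(P,s0):
    c=np.array([.694,.056]);d=P[:,:2]-c; r=np.hypot(*d.T); a=np.arctan2(d[:,1],d[:,0])%(2*np.pi)-np.pi-.119
    m=(P[:,2]>.139)&(P[:,2]<.185)&(r>.17)&(r<.21)&(abs(a-s0)<.35)
    return np.median(a[m]),P[m].mean(0).round(4),m.sum()
E
python3 - <<'E'
from h import *
for n in("scene","side","wrist"): print(n,nozzle(cloud(n)[0],-.2))
wr("w18")
E
```

```text
scene (np.float64(-0.24078734160935977), array([0.5102, 0.0775, 0.1611]), np.int64(81))
side (np.float64(-0.25349410518970594), array([0.501 , 0.0809, 0.1602]), np.int64(123))
wrist (np.float64(-0.24400077461682712), array([0.5098, 0.078 , 0.1619]), np.int64(1598))
```

View pics/w18.png

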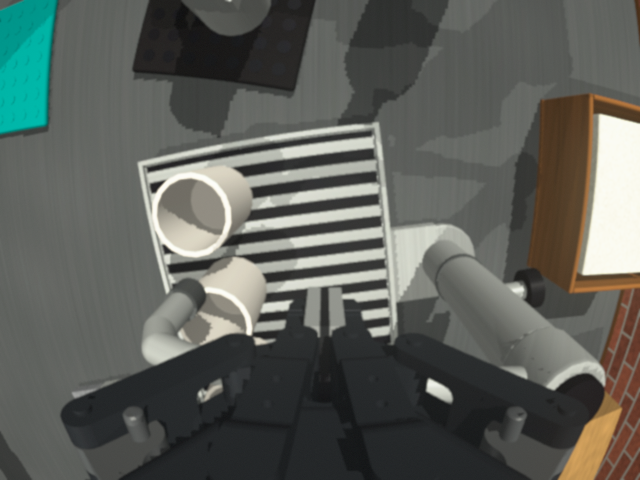

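```bash
python3 -m creep '{"slide":[[-0.01,-0.04,0],[-0.02,-0.08,0],[-0.025,-0.12,0],[-0.03,-0.15,0],[-0.03,-0.15,0],[-0.02,-0.05,0],[0,0.1,0]],"twist":[[0,0,0],[0,0,0],[0,0,0],[0,0,0],[0,0,0],[0,0,0],[0,0,0]],"fingers":[-1,-1,-1,-1,-1,-1,-1]}' 20
python3 -m creep '{"slide":[[0,0.1,0.2],[0,0.2,0.5],[0,0.4,0.8],[-0.3,0.6,0.8],[-0.6,0.8,0.8],[-0.8,0.8,0.8],[-0.8,0.8,0.8]],"twist":[[0,0,0],[0,0,0],[0,0,0],[0,0,0],[0,0,0],[0,0,0],[0,0,0]],"fingers":[-1,-1,-1,-1,-1,-1,-1]}' 20
python3 - <<'E'
from h import *
for n in("scene","side","wrist"):
    P=cloud(n)[0]; print(n,nozzle(P,0),spout(P,0))
wr("w19")
img,hm=topdown(['scene','side']); cv2.imwrite('pics/top19.png',img)
cv2.imwrite("pics/s19.png",optics.get_image("side")["img"]);
E
```

```text
clock: 35.65
position: [0.5842, 0.1046, 0.1881]
ee_rot: [-0.0, 0.706, 0.708, -0.0]
contact_force: [0.4, -0.0, 0.2]
width: 0.0001
clock: 36.35
position: [0.4588, 0.2266, 0.3088]
ee_rot: [-0.001, 0.704, 0.71, -0.001]
contact_force: [2.4, 0.2, 0.0]
width: -0.0002
scene (np.float64(-0.041427606944085316), array([0.5103, 0.0405, 0.1604]), np.int64(80)) (np.float64(-0.04990613746161565), np.int64(315))
side (np.float64(-0.05954079909263821), array([0.5014, 0.044 , 0.1605]), np.int64(110)) (np.float64(-0.08980396111724098), np.int64(246))
wrist (np.float64(nan), array([nan, nan, nan]), np.int64(0)) (np.float64(nan), np.int64(0))
  return _methods._mean(a, axis=axis, dtype=dtype,
  ret = ret.dtype.type(ret / rcount)
h.py:49: RuntimeWarning: Mean of empty slice.
  return np.median(a[m]),P[m].mean(0).round(4),m.sum()
  ret = um.true_divide(
```

View pics/w19.png

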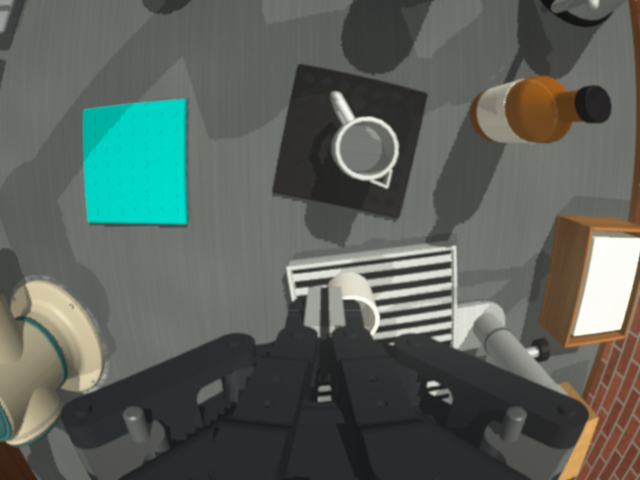

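View pics/top19.png

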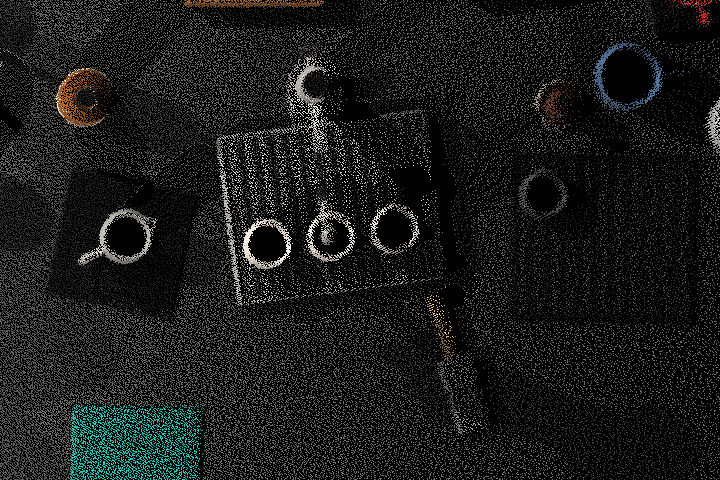

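View pics/s19.png

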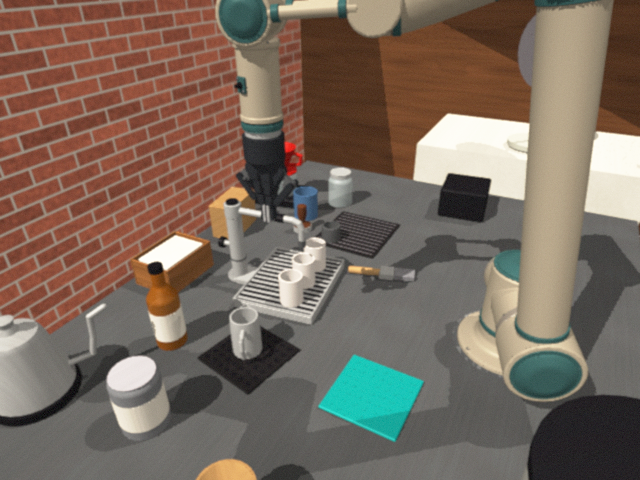

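```bash
python3 -m creep '{"slide":[[-0.2,0,0.1],[-0.4,0,0.2],[-0.4,0,0.2],[-0.4,0,0.2],[-0.4,0,0.2],[-0.4,0,0.2],[-0.4,0,0.2],[-0.4,0,0.2],[-0.4,0,0.2],[-0.4,0,0.2]],"twist":[[0,0,0],[0,0,0],[0,0,0],[0,0,0],[0,0,0],[0,0,0],[0,0,0],[0,0,0],[0,0,0],[0,0,0]],"fingers":[-1,-1,-1,-1,-1,-1,-1,-1,-1,-1]}' 20
python3 - <<'E'
from h import *
P=both();P0=np.load("P0.npy")
for n,c,r,h in [("A",(.495,.114),.027,.099),("B",(.504,.035),.027,.099),("C",(.514,-.044),.027,.099),("jug",(.504,.291),.029,.103)]:
    c,k=circ(P,c,r,h-.01,h+.01); d=np.hypot(*(P[:,:2]-c).T); Q=P[(abs(d-r)<.004)&(P[:,2]>h-.006)&(P[:,2]<h+.01)]
    A=np.c_[Q[:,:2]-c,np.ones(len(Q))]; s=np.linalg.lstsq(A,Q[:,2],rcond=None)[0]; print(n,c.round(4),k,"tilt",s[:2].round(3),"z",s[2].round(4))
for n,c,r,h in [("dos",(.557,-.229),.028,.048),("mug",(.706,-.335),.038,.092),("syrup",(.68,.345),.034,.12),("tamper",(.672,-.235),.029,.02)]:
    print(n,circ(P0,c,r,h-.015,h+.01),circ(P,c,r,h-.015,h+.01))
for n in("scene","side"): Q=cloud(n)[0];print(nozzle(Q,0))
st=telemetry.get_state(); print(st["clock"],st["contact_force"])
cv2.imwrite("pics/c20.png",optics.get_image("scene")["img"])
E
```

```text
clock: 37.7
position: [0.4044, 0.2246, 0.338]
ee_rot: [-0.0, 0.706, 0.709, -0.0]
contact_force: [-0.6, 0.1, 0.8]
width: -0.0002
A [0.4943 0.1155] 313 tilt [0.009 0.001] z 0.0964
B [0.504  0.0361] 285 tilt [ 0.014 -0.001] z 0.0961
C [ 0.5133 -0.0427] 202 tilt [ 0.008 -0.02 ] z 0.0961
jug [0.504 0.292] 448 tilt [ 0.006 -0.01 ] z 0.1005
dos (array([ 0.55703823, -0.22890291]), np.int64(369)) (array([ 0.55688415, -0.22917452]), np.int64(369))
mug (array([ 0.70491478, -0.33476912]), np.int64(429)) (array([ 0.70557826, -0.33544345]), np.int64(309))
syrup (array([0.67815094, 0.34196767]), np.int64(523)) (array([0.67816336, 0.34197971]), np.int64(518))
tamper (array([ 0.66853478, -0.25228027]), np.int64(271)) (array([ 0.66985842, -0.25083606]), np.int64(249))
(np.float64(-0.039385438332723455), array([0.5103, 0.0401, 0.1605]), np.int64(79))
(np.float64(-0.0574868813383167), array([0.5012, 0.0438, 0.161 ]), np.int64(112))
37.9 [ 0.20325841 -0.40192844 -0.21341312]
```

View pics/c20.png

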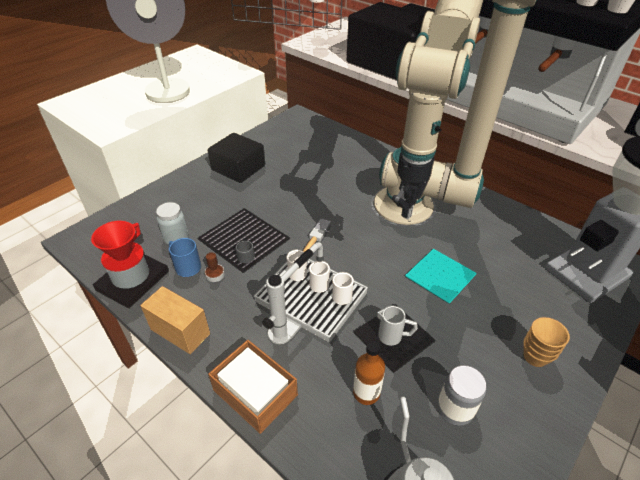

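The last picture shows three cups upright on the tray around (319,277) with the spout over the middle one, the jug on the black mat at (392,325), and the other things where they were.

```bash
python3 -c "
from rig import order
print(order.sign_off())"
```

```text
the job is handed in; nothing more can be done
None
```

I swung the spout clear to the left and stood the jug on the black bar mat. I then set the three white cups on the grille in a row and pushed the spout back over the middle one. The job is handed in, with the arm clear of everything at about 38 s on the robot's clock.

- **Cups:** Only three were on the drying mat. The grip was set to 20 N throughout. On landing, the second and third cups read under 5 N; the first reached about 15 N at the wrist because I lowered it one step too far. All three ended upright, with rim tilts of 0.02 rad or less.
- **Spout:** The outlet measures about 3 to 5 mm in plan from the centre of the middle cup's mouth. The scene and side cameras disagreed on the nozzle by about 9 mm, since each sees only its near surface; both readings lie inside the mouth.
- **Jug:** It stands upright at (0.504, 0.292), about 10 mm from the mat's centre, with the handle fully over the mat. The wrist force read about 13 N when it touched down.
- **Other things:** The dosing cup, mug, syrup bottle and tamper measure within 2 mm of where they started. I checked the brush, sugar jar, bean tin and the rest by eye only, and they look unmoved. I saw no sign that the jug or any cup had been knocked aside, and no final check failed.

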